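# Shut and bolt the instrument cover

## Task

The instrument is to be moved: shut its hinged grey cover fully, then swing the steel hasp over until it lies flat over the staple on the front deck, and then lock it by lifting the bolt's black knob out of its notch, sliding it toward the staple so that the bolt goes right through, and letting it drop fully into the second notch. Leave the tools, jug and other things around where they are, and let go of everything.

Things in the scene. Friction and masses are not known exactly. Their poses are not given: they have to be found in the camera images.
- housing: Black instrument housing with a grey top, fixed. Origin on the bench; its x points toward the cover's hinge (away from the robot, yawed up to 0.35 rad), y to its left, z up. 300 mm deep (x -155 to 145), 370 wide (y -155 to 215), deck 85 above the bench. All (x, y) mm below are in this frame. In front (x under -30) a flat deck, behind it an open bay under the cover, a flat side deck at y 130 to 215.
- cover_edge (a point): Middle of the cover's front edge, outer (upper) face. Cover: grey plate 165 mm from hinge to front edge, 240 wide (y -120 to 120), 10 thick; hinge line along y at x 135, 85.5 above the bench, on its lower face. It can be shut by pressing on the outer face near the front edge, beside the hasp; the left (+y) side is clear of the tall can.
- cover (a joint): Cover angle in rad: 0 = shut, grows as it opens (starts 0.55 to 1.2). Stiff hinge: it stays where it is left; about 1 to 4 N at the front edge pushes it down, about 5 N lifts it again.
- hasp_hinge (a point): Middle of the hasp's hinge line, along y, 3 mm beyond the cover's front edge and 14 above the cover's lower face (cover shut: x -33, y 0, height 99.5).
- hasp_end (a point): Middle of the hasp's free end. Hasp: flat steel strap reaching 108 mm from its hinge line, 36 wide, 5 thick, with an opening 14 wide from 42 to 78 mm from the hinge line that fits over the staple, solid from 78 to 108. It can be pinched across its width near the free end and turns between the fingers as it swings.
- hasp (a joint): Hasp angle to the cover in rad: 0 = flat forward over the staple (pointing to -x, underside 11.5 mm above the deck), grows as it swings up and back; 1.57 = standing square to the cover, more = leaning back over it (starts 1.7 to 2.4, limit 2.6). Friction hinge, 0.07 N m: stays where it is left, so press the free end down at the last.
- catch (a point): Top of the steel staple, a U of 6 mm wire at (-93, 0), 24 mm along x, 6 along y, its top 39 above the deck, on an aluminium plinth 56 x 52, 11 high.
- knob (a point): Centre of the bolt's black knob: upright cylinder, 26 mm diameter, 32 high, on a post; starts at (-93, 95) with its centre 56 mm above the deck. The knob's post carries a cross pin that sits in notches of the gate walls, and slides with the steel bolt rod along y.
- bolt (a joint): Bolt travel in m along the housing's -y, toward the staple: 0 = withdrawn, in the first notch (start); 0.045 = through the staple, over the second notch (limit 0.046). 1 N friction, but the gate blocks it unless the knob is lifted. The rod passes 5 mm above the flat hasp and jams on it if it is not flat.
- can (a point): Top centre of a fixed black upright can on the deck at (-95, -112) mm, diameter 72, top 94 above the deck. An obstacle for the gripper's body.
- gate (a point): Top centre of the aluminium gate: two upright notched walls along y at x -109 and -77 mm, 5 thick, y 36 to 109, tops 28 above the deck; the first notch at y 95, the second at y 50.
- handle (a joint): Lift of the knob in m: 0 = down in a notch, needs over 0.0145 to pass between the notches, limit 0.022. Spring of 2 to 4 N pulls it down when let go.
- jug: White insulated jug, 92 mm diameter, 178 high, loose, upright. Origin at the centre of its foot.
- carton: Cardboard box 80 x 75 x 65 mm high, loose. Origin at the centre of its underside.
- jar: Amber glass jar, 64 mm diameter, 90 high, loose. Origin at the centre of its underside.
- reel: Grey plastic reel (thick ring), 84 mm diameter, 40 high, loose, lying flat. Origin at the centre of its underside.
- cup: Paper-coloured cup, 66 mm mouth, 85 high, loose, on the housing's left side deck. Origin at the centre of its foot.
- wrench: Steel wrench 140 mm long along its x, loose, flat on the left side deck. Origin under its middle.
- driver: Screwdriver with black handle, 170 mm long along its x, loose, on the bench behind the housing. Origin under its middle.

How it is judged (in metres and radians):
On the way, in this order (a step that is already met when the one before it is completed fails the run):
1. the cover is shut (value of joint cover below 0.03 rad), for 0.1 s.
2. the hasp lies flat over the staple, cover shut (value of joint cover below 0.03 rad and value of joint hasp below 0.06 rad), for 0.1 s.
3. the bolt is lifted out of its first notch while hasp and cover stay shut (all of step 2 and value of joint handle above 0.012 m), for 0.04 s.
4. the bolt is through the staple and down in the second notch (all of step 2 and value of joint bolt above 0.04 m and value of joint handle below 0.004 m), for 0.2 s.
At the end, for the whole second after the job is handed in: Cover within 0.03 rad of shut, hasp within 0.06 rad of flat, bolt at least 40 mm along its travel and its knob within 4 mm of fully down (all of step 4); the robot touches nothing.
It fails at once if a bystander (jug, carton, jar, reel, cup, wrench or screwdriver) is moved more than 30 mm (distance of any of jug, carton, jar, reel, cup, wrench, driver from where it was at the start of the episode above 0.03 m).
It fails at once if the jug, carton, jar or cup is tipped over (angle between any of jug, carton, jar, cup's own z axis and vertical above 0.5 rad).
It also fails if it takes over 58 s, if anything falls off the work surface, if the arm or the gripper's body presses on something with over 40 N, if the wrist force passes 120 N, or if a joint passes its speed limit or range.

## Robot

A 7-joint arm with a two-finger parallel gripper is mounted at the origin on the work surface. World frame = base frame: x ahead of the robot, y to its left, z up, the work surface at z = 0. Lengths are in mm, angles in rad, forces in N, time in s.
With the tool pointing down it reaches from about 400 to 875 mm from the base axis. Payload 4.4 kg.
Tool frame: the origin (TCP) lies at the very end of the fingers, on their centre line; the grasp point (between the pads) lies 19 mm behind it; z points along the fingers, y is the direction in which the jaws open and shut (so a half turn about z gives the same grasp; the last joint's range is limited). The gripper opens to 85 mm and grips with 20 to 120 N. Pads are 22 mm wide; open, the fingers measure 114 mm over their backs; the gripper's body (76 mm by 85 mm) begins 54 mm behind the grasp point. The pads swing forward as they close: fully open they stand 13 mm farther back than shut.
Start: joints at [1.134, 0.628, 0.038, 1.517, -0.027, 0.996, -0.02], TCP at [235.563, -605.828, 231.313] pointing down, gripper open.
Joint ranges: [-3.06, 3.06], [-0.37, 2.12], [-1.25, 1.32], [0.18, 2.47], [-1.1, 4.24], [0.23, 1.98], [-2.94, 2.94]. Speed limits (rad/s): [2.57, 2.57, 3.14, 3.14, 3.14, 3.14, 3.14].

## Interface

Orientations are given as [roll, pitch, yaw] about the fixed x, y, z axes, in that order (R = Rz(yaw) Ry(pitch) Rx(roll)).
In Python, from cell import read_state, get_image, finish_job gives the robot as it stands.
- The arm moves only by the tool carry_out, never from a script. Its argument "series" is a list that holds one entry, the list of rows, each a list of 7 numbers: the shift along the tool's x, y, z in cm, then the turn, a rotation vector about the tool's x, y, z in rad, then the finger opening in cm, from 0 to 8.54. In form: [[[x, y, z, wx, wy, wz, grip], ...]]. A call has 1 to 5 rows; each row is the pose to reach, as a shift and turn from the pose commanded when the call began, along the tool's axes at that moment; what a row does not reach only later rows make up. A row lasts 1/12 s, in which the tool goes at most 41.7 mm and 7.16 degrees, less where a joint would pass 70% of its speed; a pose out of reach is approached as far as the arm can. A call with a gripper value outside its range is refused whole. The fingers move at their own pace and stop on an object; the grip force is fixed at half the most. Time passes only in rows, so rows that repeat a pose let the fingers close. It gives the time, the measured TCP pose, the force and the opening at its end, in the units of the state.
- read_state(): the state, without advancing time (a new reading comes with each control period).
- get_image(name): name is "scene" or "top" or "wrist"; returns a dict with "img" (384x512x3 uint8, blue, green, red), "z_map" (384x512 float32, mm along the optical axis (not along the pixel's ray), 0 where there is no reading), "mtx" (3x3 intrinsics, pixels), "T" (4x4, takes a point from camera to world coordinates); the wrist camera has in their place "T_tool_cam" (4x4, takes a point from camera to tool coordinates, whose origin is the TCP and whose axes are the flange's). Camera axes: x right, y down, z forward; pixel columns grow to the right and rows downward; lengths in mm; the calibration is good to about 2 mm. The wrist camera is an equidistant fisheye: a pixel r from the principal point sees the ray r / f radians off the axis. A picture is of the moment at which its call begins: read the wrist's pose just before it.
- finish_job(): hands the job in, once; it reports no verdict.
The state is a dict: "clock": time; "qpos": joint angles; "qd": joint speeds; "tau": joint torques, N m; "eef_pos": TCP position; "tool_rot": TCP orientation; "force": force on the tool from outside, world axes, zero at the start; "torque": the same for the moment, N m; "width": finger opening in mm.
Only numpy, scipy, OpenCV 4.12 (cv2) and the standard library are available. Lean on these libraries where they do the work, as an engineer would, in place of code of your own. Each camera call takes 0.05 s, during which the arm holds its last target.

## Working session

There is one attempt and no reset: what is moved stays moved. The work goes in short steps, Python scripts to look and compute and a tool call to move; the robot and the scene stay as the last step left them, time stands still between calls to the robot, and variables do not carry over. Pictures are saved under pics/ and viewed, and the job is handed in when it is done.

Besides the shell and the picture viewer there is one more tool, called after "Call:" as name(argument=value, ...) on one line, values as JSON. carry_out: Moves the arm, as the interface text tells. Its arguments: {"type":"object","properties":{"series":{"type":"array","items":{"type":"array","items":{"type":"array","items":{"type":"number"}}}}},"required":["series"]}

```bash
ls; mkdir -p pics; python3 - <<'E'
from cell import *
import cv2
s=read_state();print(s)
for n in ["scene","top","wrist"]:
    d=get_image(n);cv2.imwrite(f"pics/{n}0.png",d["img"])
    import numpy as np
    np.savez(f"{n}0.npz",**d)
    print(n,d["mtx"],d.get("T",d.get("T_tool_cam")))
E
```

```text
pics
{'clock': 0.0, 'qpos': array([ 1.13420793,  0.62932725,  0.03847543,  1.51838215, -0.02698839,
        0.99631935, -0.0199897 ]), 'qd': array([ 0.00183135,  0.00040073,  0.00127971, -0.00029758,  0.00081534,
        0.00026221, -0.00075304]), 'tau': array([ 1.54872018e-04, -5.63395858e+01,  1.22634351e+00, -1.93446833e+01,
        1.10880670e-02,  1.04918561e-02, -6.51873094e-06]), 'eef_pos': array([ 235.30162535, -605.23054832,  230.39743283]), 'tool_rot': array([-3.13967620e+00,  5.41929928e-05,  3.70777662e-01]), 'force': array([-1.10272079, -0.01003726, -0.63429997]), 'torque': array([ 0.00723203, -0.06152113,  0.02050442]), 'width': 85.65793325503336}
scene [[430.3837346    0.         261.66956803]
 [  0.         430.3837346  189.75023447]
 [  0.           0.           1.        ]] [[-6.75141778e-01  4.10394348e-01 -6.12992708e-01  1.32820198e+03]
 [ 7.37650519e-01  3.83955334e-01 -5.55382763e-01  7.15213405e+02]
 [ 7.43587317e-03 -8.27136495e-01 -5.61951890e-01  7.88996229e+02]
 [ 0.00000000e+00  0.00000000e+00  0.00000000e+00  1.00000000e+00]]
top [[471.91670277   0.         255.36207359]
 [  0.         471.91670277 195.45542355]
 [  0.           0.           1.        ]] [[-2.66786551e-02 -9.80485628e-01  1.94772132e-01  3.58896113e+02]
 [-9.99445275e-01  3.00476323e-02  1.43625053e-02  4.17331712e+01]
 [-1.99346714e-02 -1.94280915e-01 -9.80743358e-01  1.34894160e+03]
 [ 0.00000000e+00  0.00000000e+00  0.00000000e+00  1.00000000e+00]]
wrist [[297.31863964   0.         255.044036  ]
 [  0.         297.31863964 194.73499893]
 [  0.           0.           1.        ]] [[ 3.77386630e-04 -9.45548231e-01 -3.25481797e-01  8.51014651e+01]
 [ 9.99999255e-01 -2.11065308e-05  1.22078591e-03  3.04294794e-01]
 [-1.16118175e-03 -3.25482016e-01  9.45547518e-01 -1.42852123e+02]
 [ 0.00000000e+00  0.00000000e+00  0.00000000e+00  1.00000000e+00]]
```

View pics/scene0.png

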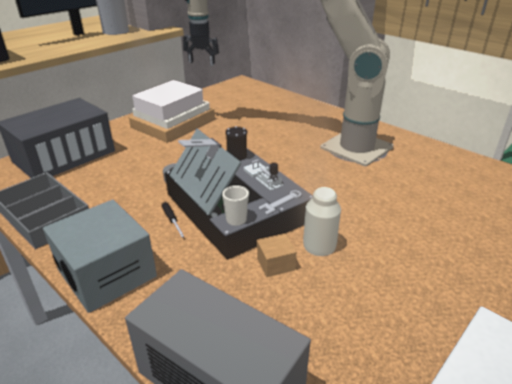

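View pics/top0.png

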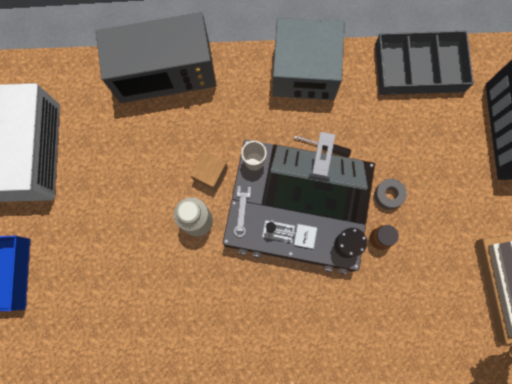

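The scene view shows the cover open with the hasp leaning back, the can right of it and the knob at (273,168). In the top view the knob is about (270,228), the plinth (305,237), the can (350,242), the hasp (323,155), the jug (192,215) and the cup (253,153).

```bash
cat > h.py <<'E'
import numpy as np,cv2
def load(n):return dict(np.load(n))
def world(d,mask=None):
    z=d["z_map"];K=d["mtx"];v,u=np.indices(z.shape)
    P=np.stack([(u-K[0,2])/K[0,0]*z,(v-K[1,2])/K[1,1]*z,z],-1)
    return P@d["T"][:3,:3].T+d["T"][:3,3]
E
python3 - <<'E'
from h import *
d=load("top0.npz");W=world(d)
np.set_printoptions(precision=1,suppress=True)
for u,v in [(350,242),(270,228),(305,237),(323,155),(323,140),(321,170),(192,215),(253,153),(100,300),(240,210),(230,250),(384,237),(295,255)]:
    print(u,v,W[v,u])
c=d["img"][110:290,170:420];cv2.imwrite("pics/topc.png",cv2.resize(c,None,fx=3.2,fy=3.2,interpolation=cv2.INTER_CUBIC))
c=load("scene0.npz")["img"][120:280,120:360];cv2.imwrite("pics/scc.png",cv2.resize(c,None,fx=3.3,fy=3.3,interpolation=cv2.INTER_CUBIC))
# can top: points at z~179
m=(W[...,2]>165)&(W[...,2]<190)
lab=cv2.connectedComponentsWithStats(m.astype(np.uint8))
for i in range(1,lab[0]):
    if lab[2][i,4]>30:
        p=W[lab[1]==i];print(lab[2][i],lab[3][i],np.median(p,0),p.min(0),p.max(0))
E
```

```text
350 242 [ 467.4 -172.6  173.9]
270 228 [509.9  24.3 159.8]
305 237 [488.9 -66.7 118.7]
323 155 [ 712.  -127.1  107.4]
323 140 [ 709.5 -109.9  248.6]
321 170 [ 639.  -103.2  231.8]
192 215 [546.2 219.6 178.1]
253 153 [727.3  63.4  95.7]
100 300 [340.7 507.2  -3.7]
240 210 [569.  102.5  96.5]
230 250 [470.4 138.    0.6]
384 237 [ 485.6 -278.2   92.3]
295 255 [445.2 -40.8  85.5]
[  96   12  115   69 5489] [152.3  45.8] [1017.4  329.3  171. ] [924.5 171.5 165.1] [1116.1  487.   181.8]
[241 141  26  25 127] [253.3 152.1] [711.4  61.4 170.6] [674.4  28.3 165.2] [738.8  93.5 176.1]
[273 158  41  12 206] [293.2 163.7] [671.6 -40.1 178.2] [653.3 -91.8 165.1] [691.2  11.5 190. ]
[328 168  39  13 195] [347.3 173.7] [ 641.  -176.2  178.5] [ 620.9 -223.9  165. ] [ 660.1 -126.3  189.9]
[177 200  24  24 433] [188.1 211.5] [555.7 229.8 177.2] [527.2 200.8 165.3] [586.3 259.1 188. ]
[338 228  30  29 671] [352.3 241.8] [ 467.5 -177.9  176.4] [ 432.5 -214.5  168.6] [ 502.2 -142.4  183.9]
```

View pics/topc.png

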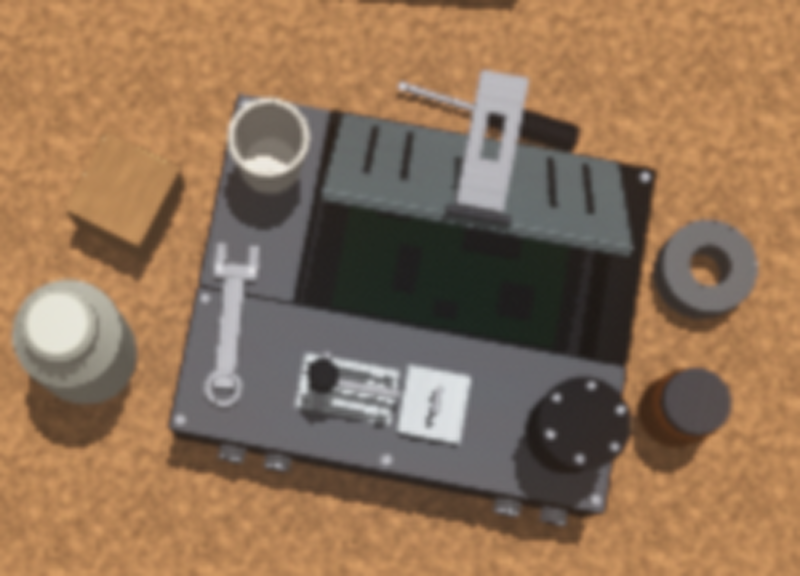

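View pics/scc.png

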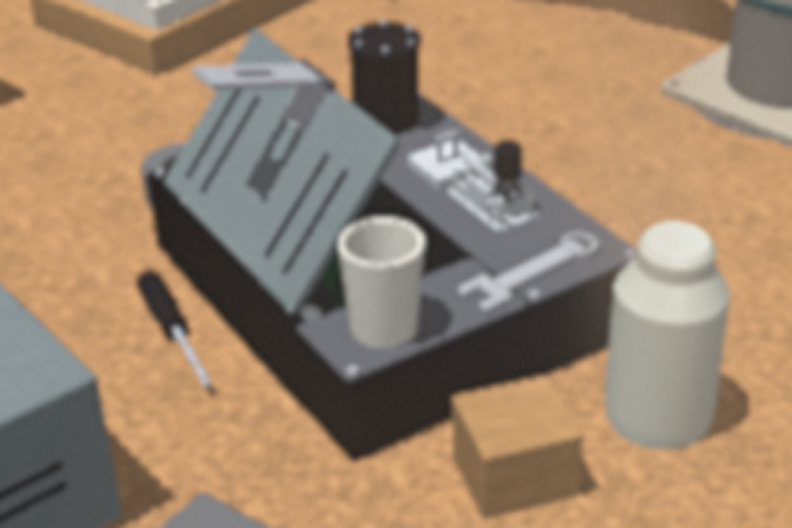

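```bash
cat >> h.py <<'E'
def ray(d,u,v,z):
    K=d["mtx"];r=d["T"][:3,:3]@np.array([(u-K[0,2])/K[0,0],(v-K[1,2])/K[1,1],1]);o=d["T"][:3,3]
    return o+r*(z-o[2])/r[2]
E
python3 - <<'E'
from h import *
from scipy.optimize import least_squares
np.set_printoptions(precision=1,suppress=True)
d=load("top0.npz")
L=[(172,433,-155,215,85),(604,512,-155,-155,85),(240,97,145,215,85),(655,170,145,-155,85),(579,424,-95,-112,179),(322,374,-93,95,157),(433,404,-93,0,96)]
P=np.array([ray(d,170+a/3.2,110+b/3.2,z)[:2] for a,b,_,_,z in L]);H=np.array([[c,e] for _,_,c,e,_ in L])
def pr(p):c,s=np.cos(p[2]),np.sin(p[2]);return H@np.array([[c,s],[-s,c]])+p[:2]
r=least_squares(lambda p:(pr(p)-P).ravel(),[600,-50,-.15]);print(r.x,r.x[2]);print(pr(r.x)-P);print("yaw %.4f"%r.x[2])
# cover plane, from depth
W=world(d);c,s=np.cos(r.x[2]),np.sin(r.x[2])
X=W[...,:2]-r.x[:2];hx=X@[c,s];hy=X@[-s,c];z=W[...,2]
m=(abs(hy)<118)&(abs(hy)>25)&(z>115)&(hx>0)&(hx<135)
A=np.polyfit(hx[m],z[m],1);print("cover slope",A,np.arctan(-A[0]),m.sum(), hx[m].min(),hx[m].max())
m=(abs(hy)<14)&(z>150)&(hx>-60)&(hx<200)
for a,b in sorted(zip(hx[m],z[m]))[::4]:print("%.0f,%.0f"%(a,b),end="; ")
for n in [(253,153)]:pass
E
```

```text
[582.9 -90.   -0.2] -0.2163318494677129
[[ 1.2  4.7]
 [-3.  -1.2]
 [ 2.7  3.8]
 [ 0.6 -1.8]
 [ 0.4 -5.2]
 [-0.7  0.1]
 [-1.2 -0.5]]
yaw -0.2163
cover slope [ -1.2 265.5] 0.8651004196978044 1779 32.926030940380656 127.87636341915115
34,215; 35,211; 35,213; 36,218; 37,219; 37,219; 38,226; 38,232; 38,229; 39,217; 40,230; 40,216; 41,228; 42,223; 42,228; 43,229; 44,232; 46,222; 47,230; 49,226; 50,231; 50,227; 51,213; 51,210; 51,209; 52,210; 53,229; 54,227; 55,227; 55,229; 56,235; 56,230; 57,231; 58,230; 59,232; 60,236; 60,230; 61,234; 62,234; 63,236; 65,231; 65,234; 66,233; 66,233; 67,235; 68,236; 69,236; 70,237; 71,231; 71,236; 72,242; 73,240; 74,238; 75,238; 75,233; 76,238; 77,237; 77,236; 79,236; 80,237; 80,238; 81,238; 82,236; 84,240; 85,243; 86,236; 88,244; 90,239; 91,243; 93,243; 95,240; 96,245; 97,246; 98,244; 101,242; 102,246; 104,248; 105,246; 106,247; 108,248; 110,245; 112,246; 114,246; 116,252; 116,247; 118,247; 118,247; 119,249; 120,248; 120,250; 121,251; 122,249; 123,247; 124,248; 125,250; 125,246; 127,248; 127,246; 128,253; 129,255; 129,251; 130,249; 131,251; 131,250; 133,248; 133,253; 134,252; 135,254; 136,252; 137,257; 137,255; 139,253; 139,257; 140,251; 141,252; 142,258; 142,255; 143,254; 144,258; 144,257; 146,253;
```

```bash
cat >> h.py <<'E'
from scipy.spatial.transform import Rotation as R
O=np.array([583,-90.]);YAW=-0.216
def h2w(x,y,z):
    c,s=np.cos(YAW),np.sin(YAW);return np.array([O[0]+c*x-s*y,O[1]+s*x+c*y,z])
def w2h(p):
    c,s=np.cos(YAW),np.sin(YAW);a,b=p[0]-O[0],p[1]-O[1];return np.array([c*a+s*b,-s*a+c*b,p[2]])
def rel(x,y,z,yaw=0,p0=None,r0=None):
    """shift (cm) and turn from present pose to housing-frame target, tool down"""
    from cell import read_state
    s=read_state();p0=s["eef_pos"];r0=R.from_euler("xyz",s["tool_rot"])
    t=r0.inv().apply(h2w(x,y,z)-p0)/10
    w=(r0.inv()*R.from_euler("xyz",[np.pi,0,YAW+yaw])).as_rotvec()
    print("t",s["clock"].round(2),"at",w2h(p0).round(1),"->",np.round(t,2),np.round(w,3),"F",s["force"].round(1),"w",round(s["width"],1))
E
python3 -c "
from h import *
rel(45,80,320);rel(45,80,235)"
```

```text
Traceback (most recent call last):
  File "h.py", line 22, in rel
    print("t",s["clock"].round(2),"at",w2h(p0).round(1),"->",np.round(t,2),np.round(w,3),"F",s["force"].round(1),"w",round(s["width"],1))
              ^^^^^^^^^^^^^^^^
AttributeError: 'float' object has no attribute 'round'
```

```bash
sed -i 's/s\["clock"\].round(2)/round(s["clock"],2)/' h.py
python3 -c "
from h import *
rel(45,80,320)"
```

```text
t 0.15 at [-229.1 -577.9  230.6] -> [ 59.25 -39.62  -8.88] [-0.001  0.     0.587] F [-0.1 -0.2 -0.4] w 85.4
```

Call:
carry_out(series=[[[2.8,-1.9,-1.8,0,0,0.117,0],[5.6,-3.8,-3.6,0,0,0.235,0],[8.4,-5.7,-5.4,0,0,0.352,0],[11.2,-7.6,-7.2,0,0,0.47,0],[14,-9.5,-8.9,0,0,0.587,0]]])

```text
clock: 0.57
eef_pos: [332.2, -465.0, 320.9]
tool_rot: [-3.141, 0.0, -0.222]
force: [0.7, 0.6, 0.1]
width: 25.3
```

```bash
python3 -c "
from h import *
rel(45,80,320)"
```

```text
t 0.57 at [-164.6 -420.1  320.9] -> [ 20.64 -50.14   0.12] [-0.001  0.    -0.006] F [0.7 0.6 0.1] w 25.3
```

Good tracking. The remaining shift is 54 cm.

Call:
carry_out(series=[[[1.5,-3.6,0,0,0,0,0],[3.0,-7.3,0,0,0,0,0],[4.5,-10.9,0,0,0,0,0],[6.0,-14.6,0,0,0,0,0],[7.5,-18.2,0,0,0,0,0]]])

```text
clock: 0.98
eef_pos: [444.6, -302.8, 320.3]
tool_rot: [-3.141, 0.0, -0.216]
force: [0.0, -1.1, -0.3]
width: -0.0
```

Call:
carry_out(series=[[[1.5,-3.6,0,0,0,0,0],[3.0,-7.3,0,0,0,0,0],[4.5,-10.9,0,0,0,0,0],[6.0,-14.6,0,0,0,0,0],[7.5,-18.2,0,0,0,0,0]]])

```text
clock: 1.4
eef_pos: [556.9, -141.2, 320.2]
tool_rot: [-3.141, 0.0, -0.216]
force: [0.3, 0.5, 0.7]
width: -0.2
```

```bash
python3 -c "
from h import *
rel(45,80,320);rel(45,80,235)"
```

```text
t 1.4 at [-14.5 -55.6 320.2] -> [  5.96 -13.56   0.02] [-0.  0.  0.] F [0.3 0.5 0.7] w -0.2
t 1.4 at [-14.5 -55.6 320.2] -> [  5.96 -13.56   8.52] [-0.  0.  0.] F [0.3 0.5 0.7] w -0.2
```

Call:
carry_out(series=[[[1.5,-3.4,0,0,0,0,0],[3,-6.8,0,0,0,0,0],[4.5,-10.2,0,0,0,0,0],[6,-13.6,0,0,0,0,0],[6,-13.6,3,0,0,0,0]]])

```text
clock: 1.82
eef_pos: [651.4, -13.0, 294.6]
tool_rot: [-3.132, -0.013, -0.206]
force: [1.3, 1.2, 0.6]
width: 0.1
```

```bash
python3 - <<'E'
from h import *
from cell import *
rel(45,80,235)
d=get_image("wrist");cv2.imwrite("pics/w1.png",d["img"]);np.savez("w1.npz",**d)
d=get_image("scene");cv2.imwrite("pics/s1.png",cv2.resize(d["img"][90:280,110:370],None,fx=3,fy=3))
E
```

```text
t 1.82 at [ 50.4  89.8 294.6] -> [-0.62  1.03  5.94] [-0.01  -0.012  0.01 ] F [1.3 1.2 0.6] w 0.1
```

View pics/w1.png

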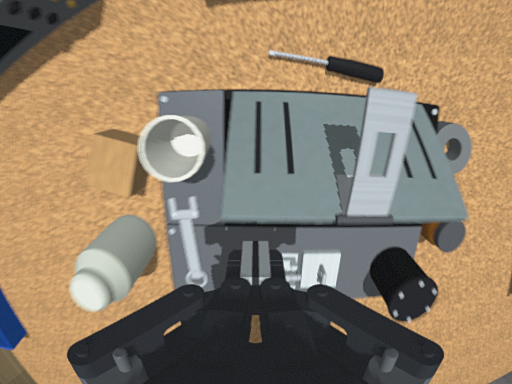

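View pics/s1.png

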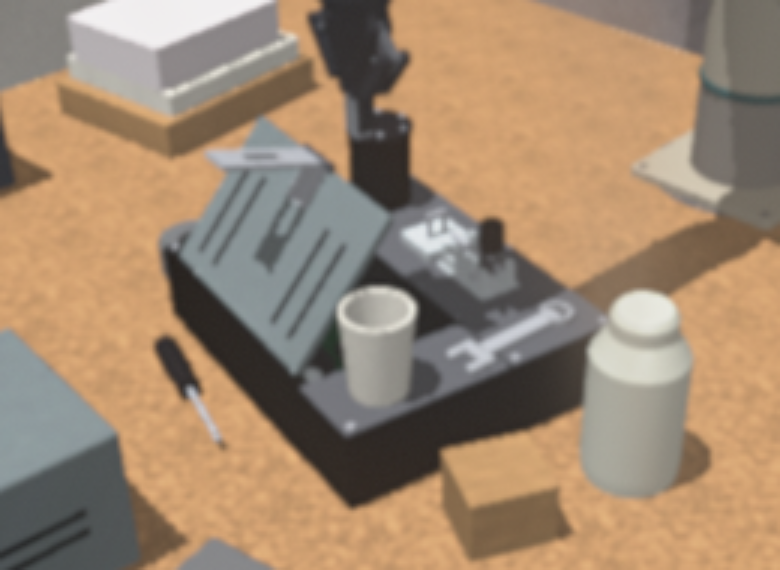

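The wrist view shows closed fingers at (255,260), the cover front edge at row ~222, the hasp (385,150) to the right, and the can at (400,280). I check the fingertip projection in the scene view.

```bash
python3 - <<'E'
from h import *
d=load("scene0.npz");T=np.linalg.inv(d["T"]);K=d["mtx"]
for n,p in [("tcp",[651,-13,295]),("knob",h2w(-93,95,141)),("can",h2w(-95,-112,179)),("edge y80",h2w(35,80,217)),("corner",h2w(145,215,85))]:
    q=T[:3,:3]@p+T[:3,3];q=K@q;q=q[:2]/q[2];print(n,q,(q-[110,90])*3)
from cell import *
print(w2h(read_state()["eef_pos"]), read_state()["clock"])
E
```

```text
tcp [228.86278944 131.33363684] [356.58836831 124.00091052]
knob [273.75536486 167.46705943] [491.26609457 232.4011783 ]
can [235.80307299 129.16174925] [377.40921897 117.48524775]
edge y80 [232.72794021 154.83301953] [368.18382062 194.49905858]
corner [225.64646601 234.58346679] [346.93939803 433.75040037]
[ 42.65897088  80.45603961 285.80308545] 1.9167
```

Call:
carry_out(series=[[[0.8,0,3,0,0,0,0],[0.8,0,6,0,0,0,0],[0.8,0,6,0,0,0,0]]])

```text
clock: 2.17
eef_pos: [647.8, -26.5, 225.4]
tool_rot: [3.138, 0.01, -0.218]
force: [-1.0, 0.4, -0.9]
width: -0.1
```

```bash
python3 -c "
from h import *
rel(53,80,215)"
```

```text
t 2.17 at [ 49.7  75.9 225.4] -> [ 0.34 -0.41  1.04] [ 0.003  0.01  -0.002] F [-1.   0.4 -0.9] w -0.1
```

Call:
carry_out(series=[[[0,0,2.2,0,0,0,0],[-0.9,0,3.1,0,0,0,0],[-1.8,0,4.1,0,0,0,0],[-2.8,0,5.3,0,0,0,0],[-3.7,0,6.5,0,0,0,0]]])

```text
clock: 2.58
eef_pos: [617.1, -18.7, 167.9]
tool_rot: [-3.142, -0.005, -0.218]
force: [2.6, -0.8, 0.6]
width: -0.1
```

```bash
python3 - <<'E'
from h import *
from cell import *
d=get_image("scene");cv2.imwrite("pics/s2.png",cv2.resize(d["img"][90:280,110:370],None,fx=3,fy=3))
rel(3,80,139)
E
```

```text
t 2.63 at [ 14.4  76.9 165.3] -> [-1.13 -0.31  2.63] [ 0.001  0.002 -0.002] F [-1.3  0.1 -0.9] w 0.1
```

View pics/s2.png

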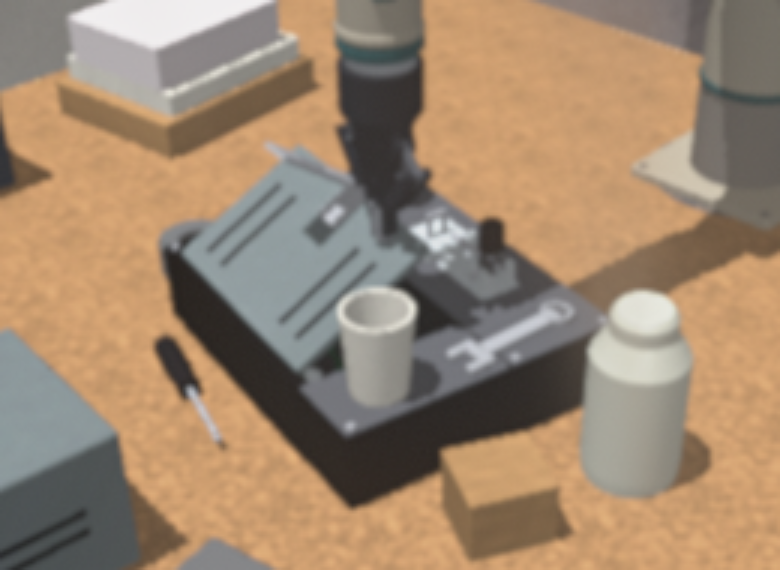

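The cover is coming down under the fingertip (about (388,235) in this crop). I continue along the arc.

Call:
carry_out(series=[[[-0.6,0,1.3,0,0,0,0],[-1.1,0,2.7,0,0,0,0],[-1.6,0,4.1,0,0,0,0],[-2.0,0,5.5,0,0,0,0],[-2.2,0,6.6,0,0,0,0]]])

```text
clock: 3.05
eef_pos: [595.5, -13.3, 101.0]
tool_rot: [-3.141, -0.003, -0.218]
force: [1.4, -0.3, 2.1]
width: -0.1
```

```bash
python3 - <<'E'
from h import *
rel(-7,80,92)
E
```

```text
t 3.05 at [ -4.2  77.6 101. ] -> [-0.28 -0.24  0.9 ] [-0.    -0.003 -0.002] F [ 1.4 -0.3  2.1] w -0.1
```

Call:
carry_out(series=[[[-0.3,0,0.7,0,0,0,0],[-0.3,0,0.9,0,0,0,0],[-0.3,0,0.9,0,0,0,0],[-0.3,0,0.9,0,0,0,0]]])

```text
clock: 3.38
eef_pos: [593.6, -12.8, 95.3]
tool_rot: [-3.141, -0.005, -0.218]
force: [-3.7, -0.6, 22.8]
width: 0.1
```

```bash
python3 - <<'E'
from h import *
from cell import *
rel(-7,80,92)
d=get_image("scene");cv2.imwrite("pics/s3.png",cv2.resize(d["img"][90:280,110:370],None,fx=3,fy=3))
E
```

```text
t 3.38 at [-6.2 77.6 95.3] -> [-0.08 -0.24  0.33] [-0.001 -0.005 -0.002] F [-3.7 -0.6 22.8] w 0.1
```

View pics/s3.png

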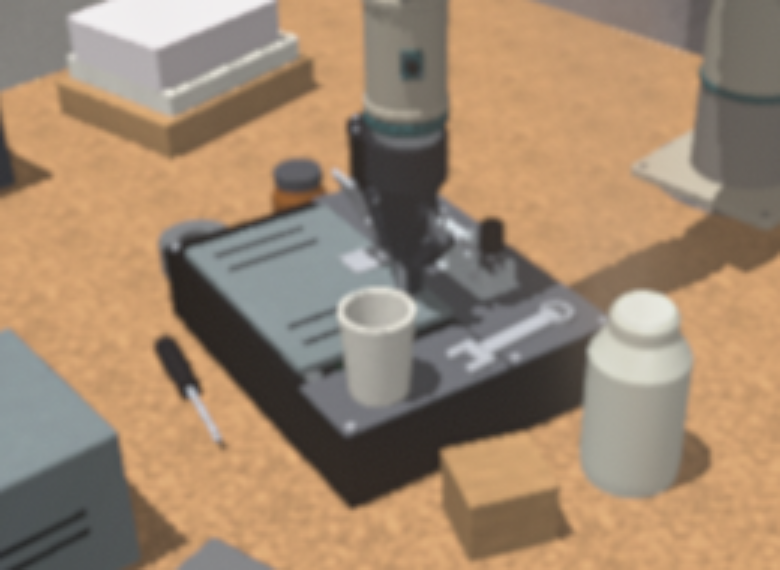

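The cover lies flat, with the tip at z 95.3 as expected for shut. I lift off and go behind the hasp.

Call:
carry_out(series=[[[1,0,-4,0,0,0,0],[3,0,-8,0,0,0,0],[5.5,0,-11.5,0,0,0,0],[5.5,3,-13,0,0,0,0],[5.5,6,-13,0,0,0,0]]])

```text
clock: 3.85
eef_pos: [637.2, -81.9, 227.5]
tool_rot: [-3.139, -0.012, -0.213]
force: [1.2, -1.5, 0.2]
width: -0.1
```

```bash
python3 - <<'E'
from h import *
from cell import *
rel(50,0,165)
d=get_image("wrist");cv2.imwrite("pics/w4.png",d["img"])
d=get_image("top");cv2.imwrite("pics/t4.png",cv2.resize(d["img"][110:290,170:420],None,fx=3,fy=3))
W=world(d);c,s=np.cos(YAW),np.sin(YAW)
X=W[...,:2]-O;hx=X@[c,s];hy=X@[-s,c];z=W[...,2]
m=(abs(hy-80)<30)&(hx>0)&(hx<120)&(z<130)
print(np.polyfit(hx[m],z[m],1),np.median(z[m]))
rel(50,0,165)
E
```

```text
t 3.85 at [ 51.2  19.6 227.5] -> [-0.21  1.97  6.25] [-0.002 -0.012  0.003] F [ 1.2 -1.5  0.2] w -0.1
[-2.27724987e-03  9.62930738e+01] 96.27315401564488
t 3.95 at [ 47.6   9.6 223.6] -> [0.23 0.93 5.87] [ 0.005 -0.004 -0.01 ] F [ 0.3  0.2 -0.1] w 0.3
```

View pics/w4.png

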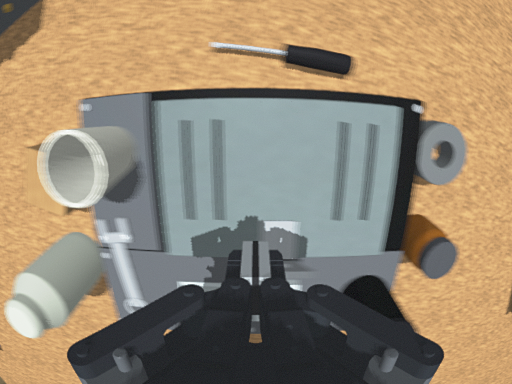

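View pics/t4.png

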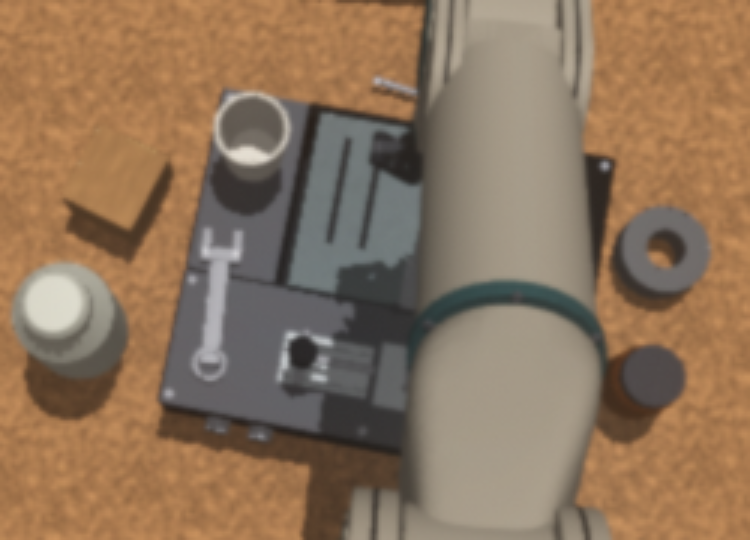

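Call:
carry_out(series=[[[0,1.5,2,0,0,0,0],[0,1.5,4,0,0,0,0],[0,1.5,6,0,0,0,0],[0,1.5,6,0,0,0,0]]])

```text
clock: 4.28
eef_pos: [625.9, -96.9, 157.6]
tool_rot: [3.141, 0.007, -0.218]
force: [-1.2, 0.1, -0.4]
width: 0.2
```

```bash
python3 - <<'E'
from h import *
from cell import *
rel(30,0,165)
d=get_image("scene");cv2.imwrite("pics/s5.png",cv2.resize(d["img"][90:280,110:370],None,fx=3,fy=3))
rel(30,0,165)
E
```

```text
t 4.28 at [ 43.4   2.4 157.6] -> [-1.35  0.25 -0.73] [ 0.001  0.007 -0.001] F [-1.2  0.1 -0.4] w 0.2
t 4.33 at [ 44.7   2.8 159.4] -> [-1.47  0.29 -0.55] [ 0.     0.004 -0.001] F [ 0.3 -0.   0.4] w -0.0
```

View pics/s5.png

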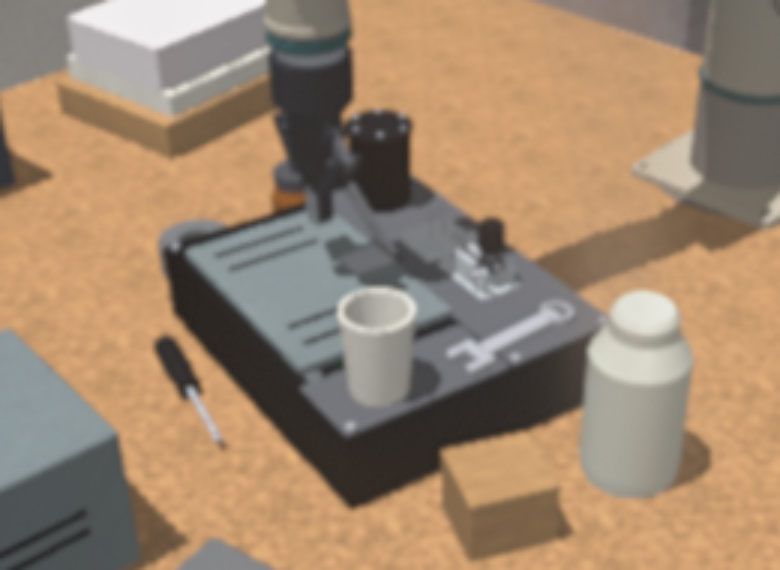

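Call:
carry_out(series=[[[-1.8,0.2,0,0,0,0,0],[-3.2,0.2,0,0,0,0,0],[-4.6,0.2,0,0,0,0,0],[-6,0.2,0,0,0,0,0],[-7.4,0.2,0,0,0,0,0]]])

```text
clock: 4.75
eef_pos: [564.1, -84.5, 168.1]
tool_rot: [-3.14, -0.02, -0.217]
force: [1.9, -0.4, 25.6]
width: 0.0
```

```bash
python3 - <<'E'
from h import *
from cell import *
d=get_image("scene");cv2.imwrite("pics/s6.png",cv2.resize(d["img"][90:280,110:370],None,fx=3,fy=3))
rel(-77,0,157)
E
```

```text
t 4.8 at [-24.9   1.2 166.7] -> [-5.22  0.13  0.91] [-0.001 -0.011 -0.001] F [-2.7 -1.2  0.4] w -0.2
```

View pics/s6.png

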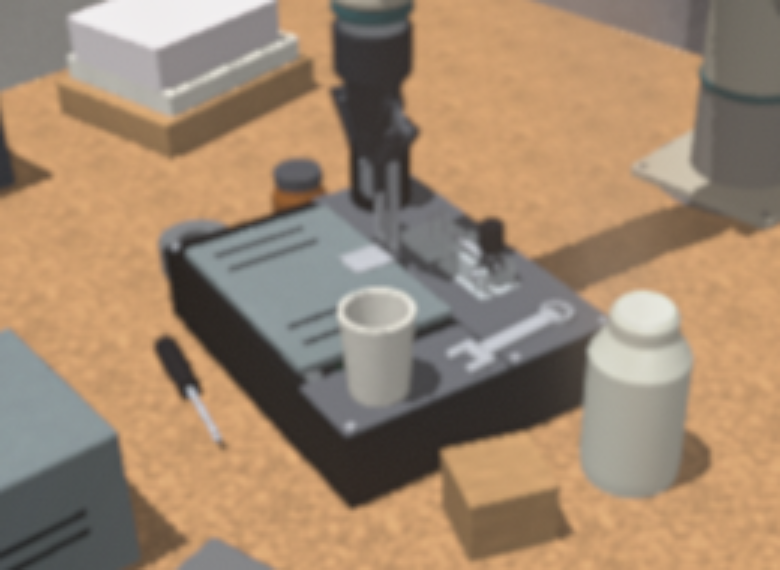

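Call:
carry_out(series=[[[0,0,-1,0,0,0,0],[0,0,-2,0,0,0,0],[0,0,-2,0,0,0,0]]])

```text
clock: 5.05
eef_pos: [558.3, -83.0, 183.5]
tool_rot: [-3.141, -0.005, -0.216]
force: [1.0, 0.2, -0.1]
width: -0.2
```

```bash
python3 - <<'E'
from h import *
from cell import *
d=get_image("wrist");cv2.imwrite("pics/w7.png",d["img"])
rel(-77,0,157)
d=get_image("scene");cv2.imwrite("pics/s7.png",cv2.resize(d["img"][110:220,180:310],None,fx=6,fy=5,interpolation=cv2.INTER_CUBIC))
E
```

```text
t 5.1 at [-26.3   1.6 182.2] -> [-5.08  0.16  2.5 ] [-0.    -0.003 -0.   ] F [ 0.1 -0.9 -0.1] w -0.1
```

View pics/w7.png

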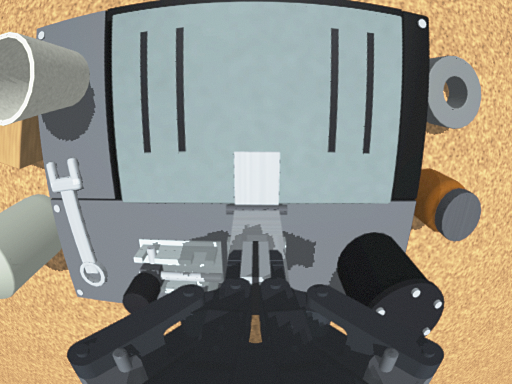

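View pics/s7.png

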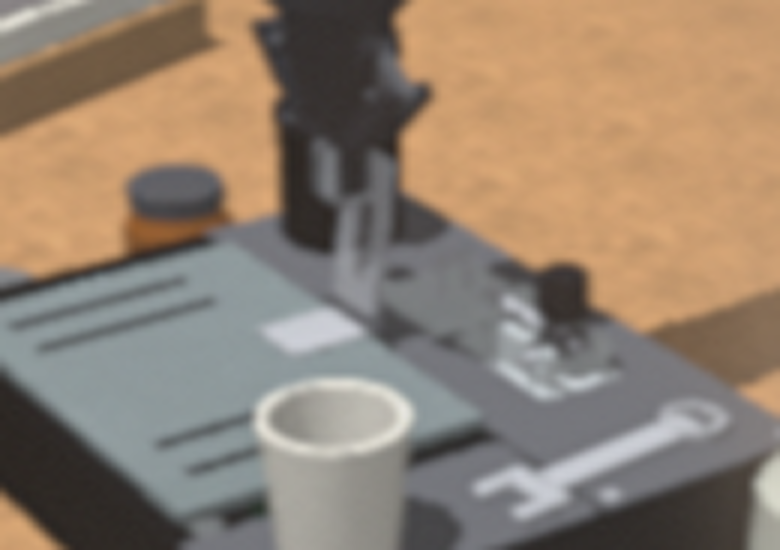

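Call:
carry_out(series=[[[-1.4,0.1,0,0,0,0,0],[-2.6,0.1,0.2,0,0,0,0],[-4.2,0.1,0.8,0,0,0,0],[-5.8,0.1,1.7,0,0,0,0],[-7.2,0.1,2.7,0,0,0,0]]])

```text
clock: 5.57
eef_pos: [485.3, -68.2, 152.9]
tool_rot: [-3.142, -0.0, -0.216]
force: [0.9, 0.2, 0.1]
width: 0.1
```

```bash
python3 - <<'E'
from h import *
from cell import *
d=get_image("wrist");cv2.imwrite("pics/w8.png",d["img"])
rel(-119,0,130)
d=get_image("scene");cv2.imwrite("pics/s8.png",cv2.resize(d["img"][110:220,180:310],None,fx=6,fy=5,interpolation=cv2.INTER_CUBIC))
E
```

```text
t 5.62 at [-105.1    0.2  150.9] -> [-1.37  0.02  2.1 ] [0.001 0.008 0.   ] F [-4.5  0.6 -1.3] w 0.0
```

View pics/w8.png

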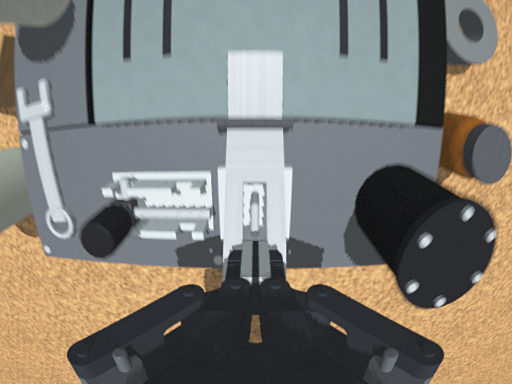

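View pics/s8.png

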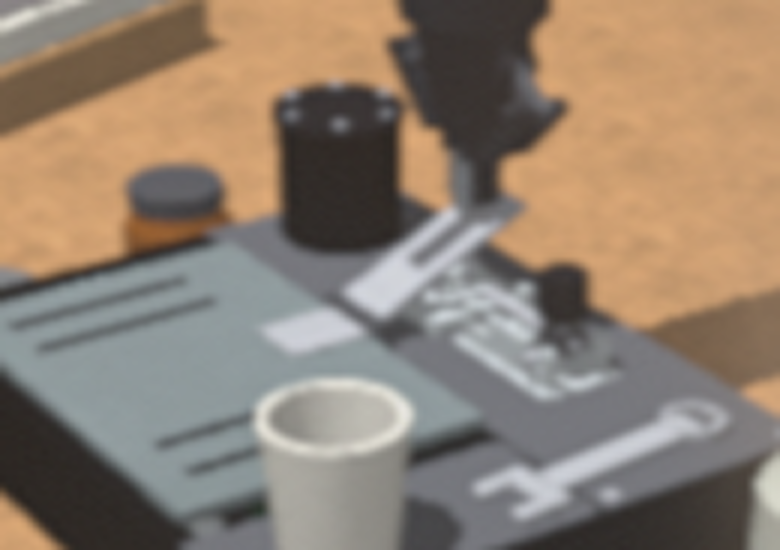

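The hasp is at about 30°, and the fingertips sit on its free end, aligned with the staple (253,205). I now press it down.

Call:
carry_out(series=[[[-0.7,0,1.1,0,0,0,0],[-1.3,0,2.2,0,0,0,0],[-1.8,0,3.5,0,0,0,0],[-2.1,0,4.7,0,0,0,0],[-2.1,0,5.3,0,0,0,0]]])

```text
clock: 6.08
eef_pos: [465.2, -63.8, 99.8]
tool_rot: [3.142, 0.001, -0.216]
force: [-6.1, 2.6, 36.5]
width: -0.0
```

```bash
python3 - <<'E'
from h import *
rel(-124,0,99)
rel(-124,0,99)
E
```

```text
t 6.08 at [-120.6    0.4   99.8] -> [-0.34  0.04  0.08] [ 0.     0.001 -0.   ] F [-6.1  2.6 36.5] w -0.0
t 6.08 at [-120.6    0.4   99.8] -> [-0.34  0.04  0.08] [ 0.     0.001 -0.   ] F [-6.1  2.6 36.5] w -0.0
```

Call:
carry_out(series=[[[0,0,0,0,0,0,0],[0,0,0,0,0,0,0],[0,0,-3,0,0,0,0],[0,-2,-7,0,0,0,5.4],[0,-5,-10,0,0,0,5.4]]])

```text
clock: 6.5
eef_pos: [476.0, -20.2, 199.6]
tool_rot: [3.14, -0.001, -0.222]
force: [1.7, -0.1, 0.4]
width: 23.7
```

```bash
python3 - <<'E'
from h import *
from cell import *
d=get_image("wrist");cv2.imwrite("pics/w9.png",d["img"])
rel(-93,95,200)
d=get_image("scene");cv2.imwrite("pics/s9.png",cv2.resize(d["img"][110:220,180:310],None,fx=6,fy=5,interpolation=cv2.INTER_CUBIC))
E
```

```text
t 6.55 at [-116.    55.3  204.7] -> [ 2.31 -3.96  0.52] [-0.007 -0.011  0.004] F [3.2 6.5 3.6] w 30.8
```

View pics/w9.png

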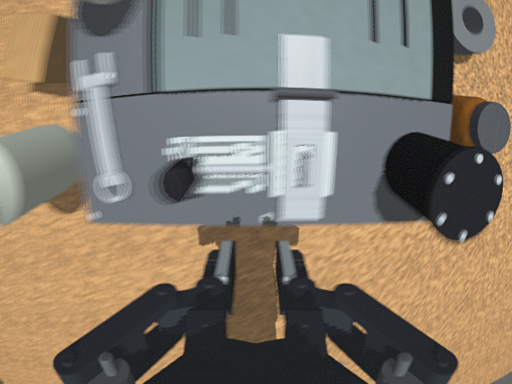

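View pics/s9.png

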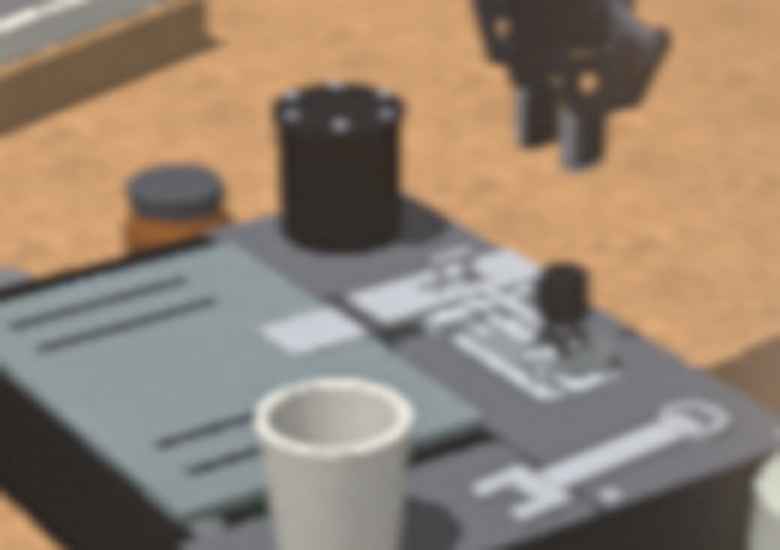

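The hasp lies flat with the staple through its opening (300,165 in the wrist view); the knob is at (180,180). Moving over the knob.

Call:
carry_out(series=[[[1.2,-2,0,0,0,0,5.4],[2.3,-4,0,0,0,0,5.4],[2.3,-4,0,0,0,0,5.4],[2.3,-4,0,0,0,0,5.4]]])

```text
clock: 6.93
eef_pos: [507.4, 17.5, 197.5]
tool_rot: [-3.142, -0.0, -0.214]
force: [0.7, -0.3, 0.9]
width: 54.1
```

```bash
python3 - <<'E'
from h import *
from cell import *
rel(-93,95,200)
s=read_state()
d=get_image("wrist");np.savez("w10.npz",**d);cv2.imwrite("pics/w10.png",d["img"])
rel(-93,95,200)
d=get_image("top");np.savez("t10.npz",**d);cv2.imwrite("pics/t10.png",d["img"])
# project expected knob top/bottom into wrist img
w=load("w10.npz");T=np.linalg.inv(w["T_tool_cam"]);K=w["mtx"];r0=R.from_euler("xyz",s["tool_rot"])
def pj(P):
    t=r0.inv().apply(P-s["eef_pos"]);q=T[:3,:3]@t+T[:3,3]
    a=np.arctan2(np.hypot(q[0],q[1]),q[2]);n=q[:2]/np.hypot(*q[:2]);return K[:2,2]+K[0,0]*a*n
img=w["img"].copy()
for z in (125,157):
    pts=np.array([pj(h2w(-93+13*np.cos(a),95+13*np.sin(a),z)) for a in np.linspace(0,6.28,40)])
    cv2.polylines(img,[pts.round().astype(int)],True,(0,0,255) if z==157 else (0,255,0))
for rect in [(-121,-65,-26,26,96)]:
    pts=np.array([pj(h2w(x,y,rect[4])) for x,y in [(-121,-26),(-121,26),(-65,26),(-65,-26)]]);cv2.polylines(img,[pts.round().astype(int)],True,(255,0,255))
cv2.imwrite("pics/w10o.png",cv2.resize(img,(800,600),interpolation=cv2.INTER_CUBIC))
E
```

```text
t 6.93 at [-96.9  88.8 197.5] -> [ 0.39 -0.62 -0.25] [-0.    -0.     0.002] F [ 0.7 -0.3  0.9] w 54.1
t 6.98 at [-97.6  87.5 197.3] -> [ 0.46 -0.75 -0.27] [0.001 0.001 0.   ] F [-0.3 -0.2  0.6] w 54.2
```

View pics/w10o.png

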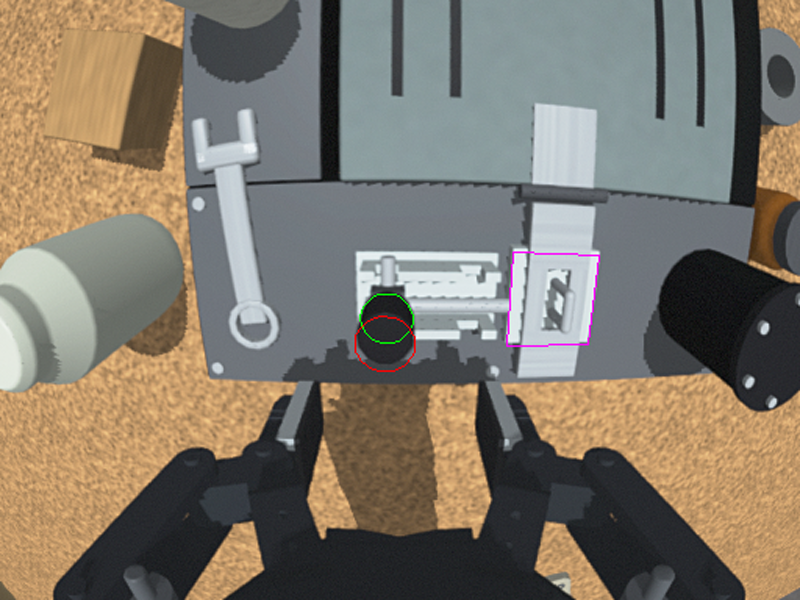

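The projected knob and plinth outlines agree with the image to about 2 mm. Descending over the knob.

Call:
carry_out(series=[[[0.6,-0.8,0,0,0,0,5.4],[0.6,-0.8,2,0,0,0,5.4],[0.6,-0.8,4,0,0,0,5.4],[0.6,-0.8,5.5,0,0,0,5.4],[0.6,-0.8,7.1,0,0,0,5.4]]])

```text
clock: 7.45
eef_pos: [514.2, 22.8, 126.0]
tool_rot: [3.142, -0.0, -0.217]
force: [0.7, -0.6, 0.2]
width: 53.9
```

Call:
carry_out(series=[[[0,0,0,0,0,0,5.4],[0,0,0,0,0,0,5.4]]])

```text
clock: 7.62
eef_pos: [513.6, 22.8, 126.2]
tool_rot: [3.141, 0.002, -0.217]
force: [0.5, -0.8, -0.2]
width: 53.9
```

```bash
python3 - <<'E'
from h import *
from cell import *
rel(-91.5,95,127)
d=get_image("wrist");cv2.imwrite("pics/w11.png",d["img"])
E
```

```text
t 7.62 at [-91.9  95.3 126.2] -> [ 0.04  0.03 -0.08] [ 0.001  0.002 -0.001] F [ 0.5 -0.8 -0.2] w 53.9
```

View pics/w11.png

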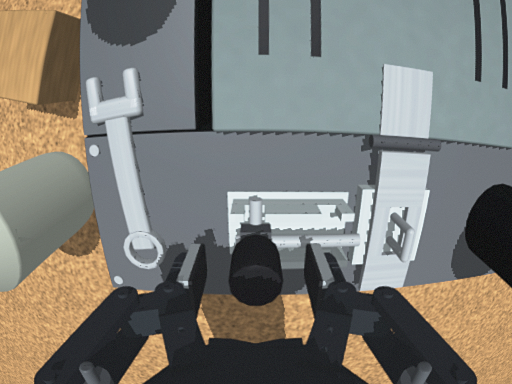

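The knob (255,265) sits centred between the fingers. Closing.

Call:
carry_out(series=[[[0,0,0,0,0,0,1],[0,0,0,0,0,0,1],[0,0,0,0,0,0,1],[0,0,0,0,0,0,1],[0,0,0,0,0,0,1]]])

```text
clock: 8.08
eef_pos: [514.7, 23.1, 127.8]
tool_rot: [-3.141, -0.002, -0.216]
force: [-0.4, -0.3, 6.3]
width: 24.7
```

Call:
carry_out(series=[[[0,0,-0.6,0,0,0,1],[0,0,-1.2,0,0,0,1],[0,0,-1.85,0,0,0,1],[0,0,-1.85,0,0,0,1],[0,0,-1.85,0,0,0,1]]])

```text
clock: 8.5
eef_pos: [514.5, 23.2, 145.7]
tool_rot: [-3.141, -0.002, -0.216]
force: [1.5, -0.4, -3.3]
width: 24.5
```

```bash
python3 - <<'E'
from h import *
from cell import *
rel(-91.5,50,146)
d=get_image("wrist");cv2.imwrite("pics/w12.png",d["img"])
E
```

```text
t 8.5 at [-91.2  95.9 145.7] -> [-0.03  4.59 -0.04] [-0.    -0.002 -0.   ] F [ 1.5 -0.4 -3.3] w 24.5
```

View pics/w12.png

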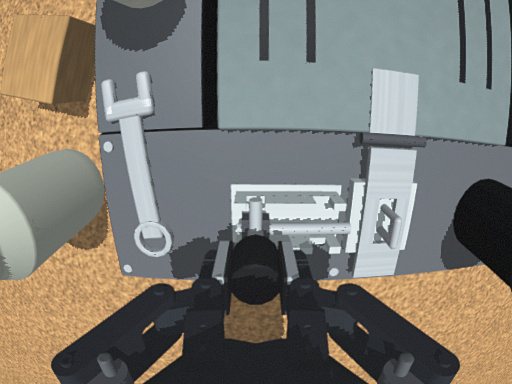

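Width 24.7 and -3.3 N (the spring) show the knob is held and lifted about 18 mm. Sliding.

Call:
carry_out(series=[[[0,1,0,0,0,0,1],[0,2,0,0,0,0,1],[0,3,0,0,0,0,1],[0,3.8,0,0,0,0,1],[0,4.5,0,0,0,0,1]]])

```text
clock: 8.97
eef_pos: [504.3, -22.3, 145.2]
tool_rot: [-3.142, -0.001, -0.218]
force: [5.4, 8.7, -4.9]
width: 24.3
```

Call:
carry_out(series=[[[0,0,0,0,0,0,1],[0,0,0,0,0,0,1]]])

```text
clock: 9.13
eef_pos: [504.5, -21.7, 145.3]
tool_rot: [3.142, -0.001, -0.217]
force: [3.7, -1.3, -2.9]
width: 24.4
```

```bash
python3 - <<'E'
from h import *
from cell import *
rel(-91.5,50.5,128)
d=get_image("wrist");cv2.imwrite("pics/w13.png",d["img"])
E
```

```text
t 9.13 at [-91.4  49.9 145.3] -> [-0.02 -0.06  1.73] [ 0.    -0.001 -0.001] F [ 3.7 -1.3 -2.9] w 24.4
```

View pics/w13.png

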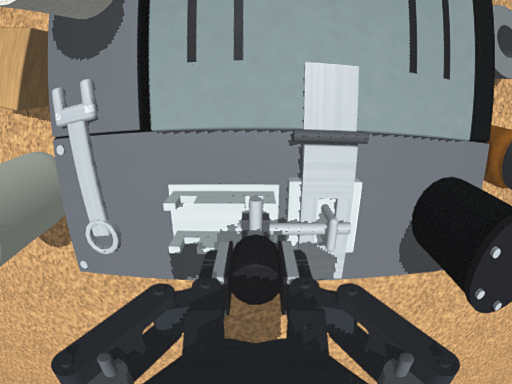

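The rod passes through the staple (330,228), with 46 mm of travel. Lowering into the notch and releasing.

Call:
carry_out(series=[[[0,0,0.7,0,0,0,1],[0,0,1.3,0,0,0,1],[0,0,1.9,0,0,0,1],[0,0,1.9,0,0,0,1]]])

```text
clock: 9.52
eef_pos: [504.9, -20.8, 127.6]
tool_rot: [-3.141, -0.001, -0.216]
force: [-0.2, -0.6, 15.8]
width: 24.3
```

```bash
python3 - <<'E'
from h import *
rel(-91.5,50.5,127)
E
```

```text
t 9.52 at [-91.2  50.8 127.6] -> [-0.03  0.03  0.06] [-0.    -0.001 -0.   ] F [-0.2 -0.6 15.8] w 24.3
```

Back at the original gripping height with 16 N upward, so it has bottomed. Releasing.

Call:
carry_out(series=[[[0,0,0,0,0,0,5.2],[0,0,0,0,0,0,5.2],[0,0,0,0,0,0,5.2],[0,0,0,0,0,0,5.2],[0,0,0,0,0,0,5.2]]])

```text
clock: 9.93
eef_pos: [503.5, -20.6, 125.6]
tool_rot: [3.141, 0.002, -0.216]
force: [-1.8, -0.6, 0.6]
width: 52.1
```

Call:
carry_out(series=[[[0,0,-2,0,0,0,5.2],[0,0,-4,0,0,0,5.2],[0,0,-7,0,0,0,5.2],[-2,0,-10,0,0,0,5.2],[-5,0,-13,0,0,0,5.2]]])

```text
clock: 10.35
eef_pos: [457.2, -10.4, 256.5]
tool_rot: [3.142, -0.001, -0.217]
force: [0.9, -0.5, 1.0]
width: 52.0
```

Call:
carry_out(series=[[[0,0,0,0,0,0,5.2],[0,0,0,0,0,0,5.2],[0,0,0,0,0,0,5.2]]])

```text
clock: 10.6
eef_pos: [456.1, -10.1, 255.3]
tool_rot: [-3.142, -0.0, -0.216]
force: [-0.3, -0.9, -0.3]
width: 52.5
```

```bash
python3 - <<'E'
from h import *
from cell import *
s=read_state();print(s["force"],s["width"],s["clock"])
d=get_image("wrist");w=d;cv2.imwrite("pics/w14.png",cv2.resize(d["img"],(800,600)))
T=np.linalg.inv(w["T_tool_cam"]);K=w["mtx"];r0=R.from_euler("xyz",s["tool_rot"])
def pj(P):
    t=r0.inv().apply(P-s["eef_pos"]);q=T[:3,:3]@t+T[:3,3]
    a=np.arctan2(np.hypot(q[0],q[1]),q[2]);n=q[:2]/np.hypot(*q[:2]);return K[:2,2]+K[0,0]*a*n
img=cv2.resize(w["img"],None,fx=3,fy=3,interpolation=cv2.INTER_CUBIC)
for z in (125,157):
    pts=np.array([pj(h2w(-91.5+13*np.cos(a),50+13*np.sin(a),z)) for a in np.linspace(0,6.28,40)])*3
    cv2.polylines(img,[pts.round().astype(int)],True,(0,0,255) if z==157 else (0,255,0))
c=(pj(h2w(-93,50,120))*3).astype(int)
cv2.imwrite("pics/w14o.png",img[max(0,c[1]-300):c[1]+300,max(0,c[0]-400):c[0]+400])
d=get_image("scene");cv2.imwrite("pics/s14.png",cv2.resize(d["img"][110:220,180:310],None,fx=6,fy=5,interpolation=cv2.INTER_CUBIC))
E
```

```text
[-0.28325944 -0.85833319 -0.27456118] 52.48306301648828 10.6
```

View pics/w14o.png

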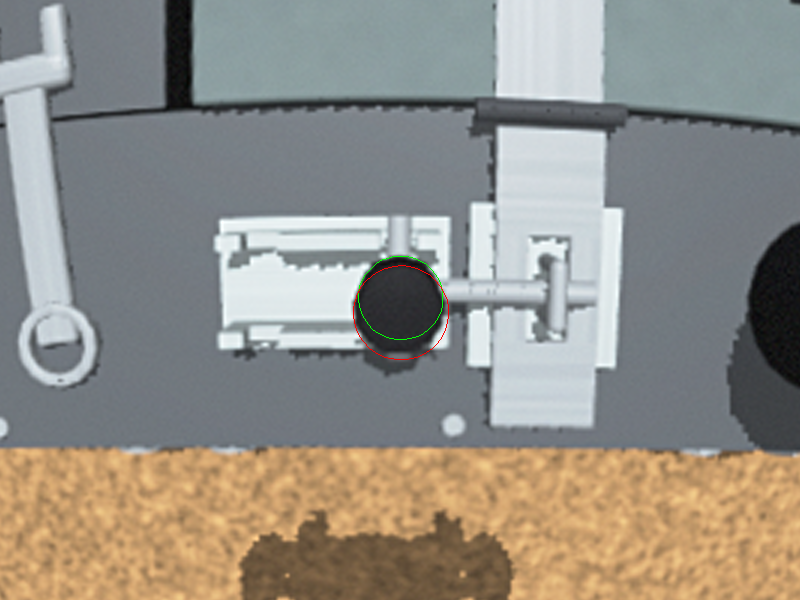

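View pics/s14.png

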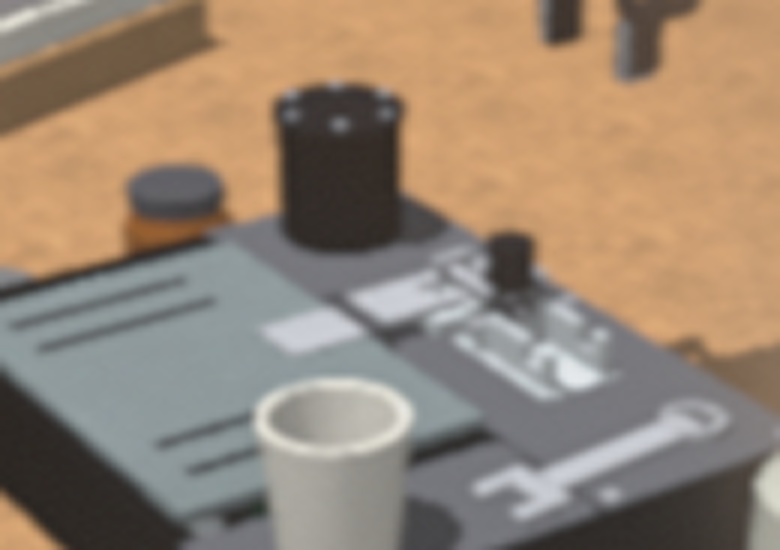

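The rod is through the staple and the knob stands over the second notch. I check the heights by depth.

```bash
python3 - <<'E'
from h import *
from cell import *
for n in ("scene","top"):
    a=load(n+"0.npz");b=get_image(n)
    for nm,d in(("start",a),("now",b)):
        W=world(d);c,s=np.cos(YAW),np.sin(YAW);X=W[...,:2]-O;hx=X@[c,s];hy=X@[-s,c];z=W[...,2]
        ky=95 if nm=="start" else 50
        m=(abs(hx+93)<15)&(abs(hy-ky)<16)&(z>125)&(z<185)
        if m.sum():print(n,nm,"knob n",m.sum(),"z",np.percentile(z[m],[50,90,97]).round(1),"y",hy[m].mean().round(1))
        m=(hx>-138)&(hx<-114)&(abs(hy)<14)&(z<200);print(" hasp end z",np.median(z[m]).round(1),m.sum())
        m=(hx>-20)&(hx<120)&(abs(hy)>30)&(abs(hy)<110)&(z<200);print(" cover",np.polyfit(hx[m],z[m],1).round(3))
w=get_image("wrist");s=read_state();r0=R.from_euler("xyz",s["tool_rot"]);K=w["mtx"];v,u=np.indices(w["z_map"].shape)
du=u-K[0,2];dv=v-K[1,2];r=np.hypot(du,dv);th=r/K[0,0];zz=w["z_map"];q=np.stack([du/r*np.tan(th)*zz,dv/r*np.tan(th)*zz,zz],-1)
T=w["T_tool_cam"];P=q@T[:3,:3].T+T[:3,3];W=P@r0.as_matrix().T+s["eef_pos"];c,sn=np.cos(YAW),np.sin(YAW);X=W[...,:2]-O;hx=X@[c,sn];hy=X@[-sn,c];z=W[...,2]
ok=(zz>0)&(th<1.3)
for nm,m in (("knob",(abs(hx+93)<10)&(abs(hy-50)<10)&(z>125)),("haspend",(hx>-138)&(hx<-114)&(abs(hy)<14)),("hasp near",(hx>-70)&(hx<-40)&(abs(hy)<14)),("cover",(hx>-20)&(hx<20)&(abs(hy)>30)&(abs(hy)<90)),("deck",(abs(hx+60)<10)&(abs(hy-60)<20))):
    m=m&ok;print(nm,m.sum(),np.median(z[m]).round(1),hx[m].mean().round(1),hy[m].mean().round(1))
E
```

```text
scene start knob n 91 z [146.5 156.3 157.5] y 101.6
 hasp end z 87.0 14
 cover [ -0.837 223.167]
scene now knob n 92 z [146.3 156.1 157.3] y 58.0
 hasp end z 100.0 3
 cover [-2.9000e-02  9.4256e+01]
top start knob n 90 z [156.9 159.8 161.4] y 95.2
 hasp end z 86.6 102
 cover [1.232 7.615]
 hasp end z nan 0
 cover [1.2000e-02 9.5184e+01]
knob 546 157.1 -92.3 50.1
haspend 6166 330.6 -129.6 -1.6
hasp near 829 102.4 -54.9 0.0
cover 4248 96.0 -0.1 4.9
deck 747 86.0 -60.2 59.7
  return _methods._mean(a, axis=axis, dtype=dtype,
  ret = ret.dtype.type(ret / rcount)
```

```bash
python3 -c "
from cell import *
print(finish_job())"
```

```text
the job is handed in; nothing more can be done
None
```

I shut the cover, pressed the hasp flat over the staple and locked it with the bolt. The job was handed in at about 11 s with the gripper open and clear of everything. No verdict was given, so these are my own last checks:

- **Cover:** its face measured 95–96 mm high; 95.5 is shut. The wide-view depth fits gave slopes of +0.012 (top camera) and -0.029 (scene camera). An earlier clear view gave 0.002.
- **Hasp:** it measured 102 mm near the hinge and 100 mm at the free end; 101.5 is flat. The free-end figure rests on only 3 depth points, because the wrist and top cameras could not see it. The rod passed through the staple without jamming.
- **Bolt:** the knob is at y 50.1 mm, about 45 mm of travel. Its top is at 157.1 mm, the same height as when it was down in the first notch.
- **Bystanders:** the cup, wrench and jar in the last close-up look unmoved. I did not measure their positions, and I did not recheck the jug, carton, reel or driver after the bolt work.
- **Forces:** while swinging the hasp, its end caught the fingers and gave a short force of about 26 N. Pressing the hasp flat reached about 37 N at the wrist. Both were below the 40 N and 120 N limits.

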